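# Load a solder reel and click its retaining collar home

### The arm

A 6-joint arm with a two-finger parallel gripper is mounted at the origin on a cart in front of the work surface, level with it; the furniture and walls round the work are solid. World frame = base frame: x ahead of the robot, y to its left, z up, the work surface at z = 0. Lengths are in mm, angles in degrees, forces in N, time in s.
With the tool pointing down it reaches from about 300 to 850 mm from the base axis. Payload 4.2 kg.
Tool frame: the origin (TCP) lies midway between the tips of the shut fingers; the grasp point (between the pads) lies 19 mm behind it; z points along the fingers, y is the line along which they close (so a half turn about z gives the same grasp; the last joint's range is limited). The gripper opens to 91 mm and grips with 3 to 60 N. Pads are 32 mm wide; open, the fingers measure 118 mm over their backs; the gripper's body (76 mm by 178 mm) begins 60 mm behind the grasp point.
Start: joints at [-71.448, 18.312, 89.639, -0, 72.044, -1.146], TCP at [193.817, -541.367, 213.976] pointing down, gripper open.
Joint ranges: [-177.97, 177.97], [-48.28, 115.42], [12.27, 149.76], [-77.06, 257.06], [2.81, 150.46], [-146.56, 146.56]. Speed limits (degrees/s): [147.25, 147.25, 180, 180, 180, 180].

### API

Orientations are given as [roll, pitch, yaw] about the fixed x, y, z axes, in that order (R = Rz(yaw) Ry(pitch) Rx(roll)).
In Python, from workcell import env gives the robot as it stands.
- The arm moves only by the shell command python3 -m jog 'ROWS' [FORCE]. ROWS is a JSON object of lists of equal length, an entry for each row: "jaw": the finger opening in mm, from 0 to 91.2; "slide": the shift along the tool's x, y, z in units of 30 mm (1.0 is 30 mm), a list of three; "spin": the turn about the tool's z in units of 8 degrees (1.0 is 8 degrees). In form: {"jaw": [jaw, ...], "slide": [[dx, dy, dz], ...], "spin": [spin, ...]}. A call has 1 to 10 rows; each row shifts and turns the commanded pose from where the row before left it, along the tool's axes as they then stand; what a row does not reach is not made up. A row lasts 1/10 s, in which the tool goes at most 50 mm and 8.59 degrees, less where a joint would pass 70% of its speed; a pose out of reach is approached as far as the arm can. A call is refused whole if a number of a shift passes 1 or a number of a turn 1, either way. A call with a gripper value outside its range is refused whole. The fingers move at their own pace and stop on an object; FORCE is the grip in N (left out, the last holds). Time passes only in rows, so rows that do not move let the fingers close. It gives the time, the measured TCP pose, the force, the opening and the grip force at its end, in the units of the state.
- env.state(): the state, without advancing time (a new reading comes with each control period).
- env.grab_frame(name): name is "scene" or "top" or "wrist"; returns the picture (384x512x3 uint8, red, green, blue); there is no depth.
- env.camera_model(name): a dict with "fx", "fy", "cx", "cy" (pixels), "camera_from_world" (4x4, takes a point from world to camera coordinates). Camera axes: x right, y up, looking along -z (the intrinsics and any distortion apply to the point x, -y, -z); pixel columns grow to the right and rows downward; lengths in mm; the calibration is good to about 2 mm. The wrist camera is an equidistant fisheye: a pixel r from the principal point sees the ray r / f radians off the axis. A picture is of the moment at which its call begins: read the wrist's pose just before it. camera_model takes no time and is no camera call; for the wrist camera it gives the pose at the moment of the call.
- env.job_done(): hands the job in; it is judged then, once.
The state is a dict: "time_s": time; "qpos": joint angles; "qvel": joint speeds; "effort": joint torques, N m; "ee_pos": TCP position; "ee_rot": TCP orientation; "force": force on the tool from outside, world axes, zero at the start; "torque": the same for the moment, N m; "gripper_width": finger opening in mm; "gripper_force": force on a finger pad.
Only numpy, scipy, OpenCV 4.12 (cv2) and the standard library are available. Lean on these libraries where they do the work, as an engineer would, in place of code of your own. Each camera call takes 0.05 s, during which the arm holds its last target. There are 200 camera calls.

### The job

Load the green solder reel on the free front spindle of the reel stand: lower it over the spindle, without letting it drop, until it lies flat on the round plate. Then put the knurled retaining collar on above it, red band up, and push it down gently only until the spindle's sprung balls click into its groove. Stop at that click, do not force the collar and never bear down with it on the reel, so that the reel stays free to turn; let go with the collar held by the balls, and leave the flux jar, the side cutters and the reel of copper braid where they are.

Things in the scene. Friction and masses are not known exactly. Their poses are not given: they have to be found in the camera images.
- stand: Fixed grey twin reel stand, 222 x 92 mm with round ends, upper face 16 mm above the bench. Origin on the bench right under the free front spindle, z up; x runs along the stand to the rear spindle 130 mm away. That one is loaded already (black reel, copper-coloured winding, collar clicked on, top 96 mm above the bench): the pattern of the finished work, all part of the stand.
- spindle_foot (a point): On the free spindle's axis, centre of the upper face of the round dark steel plate (62 mm across, 20 mm above the bench) on which the reel must lie; z up. A brass lock nut, 19 mm across with a chamfered top, stands 6 mm above the plate; the spindle rises through it.
- spindle_mid_tip (a point): Point of the stand on the free spindle's axis, 98.5 mm above the bench. The steel spindle, 14 mm thick with a hemispherical tip, is screwed up or down from job to job: its tip stands anywhere from 12 mm below to 12 mm above this point, not measured. 9.5 mm below the tip three sprung brass balls, 5 mm thick, evenly spaced round the spindle, stand out to 9.4 mm from its axis and can be pressed in.
- reel: Green-flanged solder reel standing on the bench, hole upright: 56 mm outside diameter, 46 mm high, plain hole 24 mm in diameter right through (it passes balls and nut freely), about 0.2 kg. Origin in the middle of its underside, z up. Grip it across its upper flange from above, near the top, to leave room for the spindle between the fingers.
- collar: Round knurled dark steel retaining collar with a red band near its top, standing on the bench the right way up: 33 mm outside diameter, 22 mm high, 50 g. Origin in the middle of its underside, z up. Bore 16 mm, widened to 17.4 mm in the lowest 1.6 mm.
- collar_groove (a point): On the collar's axis, 8 mm above its underside: middle of a hidden groove, 19.6 mm in diameter, that runs round the bore from 6 to 10 mm above the underside. Clicked home, the ball centres lie here, the spindle's tip stands 4.5 mm below the collar's top, and 3 to 27 mm remain free between collar and reel.
- collar_top (a point): Centre of the collar's upper face, 22 mm above its underside. Feel when pushed down: 7 to 10 N resist as the underside meets the balls, 2 mm above their centres, for about 3 mm; 3 mm of free sliding; then the balls snap into the groove and draw the collar down with 7 to 10 N: the click. Home, no force is left. 1 to 2 mm farther it resists with up to 12 N, then slips past. Never push over 20 N.
- flux_jar: Flux jar with black lid, 46 mm across, 32 mm high, a bystander. Origin in the middle of its underside.
- side_cutter: Side cutters with orange handles, 130 mm long, 13 mm high, lying on the bench, a bystander. Origin in the middle of the underside.
- wick_reel: Flat blue reel of copper braid, 43 mm across, 8 mm high, with a loose end, a bystander. Origin at the middle of the reel's underside.
Not all that is in view belongs to the job. Of the things that look like the reel, the larger one is meant.

How it is judged (in metres and radians):
On the way, in this order (a step that is already met when the one before it is completed fails the run):
1. the reel lies flat on the plate round the free spindle and is let go (horizontal distance between reel and spindle_foot below 0.006 m and z of reel in the frame of spindle_foot between -0.003 and 0.003 m and angle between reel's own z axis and vertical below 0.06 rad and contact force between the fingers and reel below 0.05 N), for 0.2 s.
2. with the reel in place, the collar is clicked: the balls are out in its groove (horizontal distance between reel and spindle_foot below 0.006 m and z of reel in the frame of spindle_foot between -0.003 and 0.003 m and angle between reel's own z axis and vertical below 0.06 rad and z of ball_a_c0 in the frame of collar between 0.0065 and 0.0095 m and horizontal distance between collar and spindle_foot below 0.003 m and angle between collar's own z axis and vertical below 0.12 rad), for 0.2 s.
At the end, for the whole second after the job is handed in: Reel flat on the plate (height 3 mm, axis 6 mm, 0.06 rad); collar upright on the spindle (axis 3 mm, 0.12 rad) with the balls in its groove (ball centres 6.5 to 9.5 mm above its underside), not resting on the reel; both at rest and let go (all of step 2 and contact force between the fingers and reel below 0.05 N and contact force between the fingers and collar below 0.05 N and contact force between collar and reel below 0.1 N and linear speed of each of collar, reel below 0.02 m/s); the robot touches nothing.
It fails at once if the collar bears down on the reel with more than 3 N (contact force between collar and reel above 3 N).
It fails at once if the collar is forced: contact forces between it and the spindle (all balls and the bore added up, normally below 35 N) or the stand over 50 N (contact force between collar and spindle above 50 N or contact force between collar and stand above 50 N).
It fails at once if the reel is dropped (falls faster than 0.6 m/s, about 2 cm, with no finger on it) (linear speed of reel above 0.6 m/s and contact force between the fingers and reel below 0.05 N).
It fails at once if a bystander (flux jar, side cutters, reel of copper braid) is moved by more than 20 mm (distance of any of flux_jar, side_cutter, wick_reel from where it was at the start of the episode above 0.02 m).
It also fails if it takes over 58 s, if anything falls off the work surface, if the arm or the gripper's body presses on something with over 40 N, if the wrist force passes 120 N, or if a joint passes its speed limit or range.

## Working session

There is one attempt and no reset: what is moved stays moved. The work goes in short steps, Python scripts to look and compute and a shell command to move; the robot and the scene stay as the last step left them, time stands still between calls to the robot, and variables do not carry over. Pictures are saved under pics/ and viewed, at most 10 in all, crops included, and the job is handed in when it is done.

```bash
ls; mkdir -p pics
python3 - <<'E'
from workcell import env
import cv2,numpy as np
s=env.state();print({k:np.round(v,2).tolist() for k,v in s.items()})
ims=[]
for n in("scene","top","wrist"):
    f=env.grab_frame(n);cv2.imwrite(f"pics/{n}0.png",f[:,:,::-1]);ims.append(f)
    m=env.camera_model(n);print(n,{k:np.round(v,3).tolist() for k,v in m.items()})
E
```

```text
pics
{'time_s': 0.0, 'qpos': [-71.45, 18.35, 89.71, 0.0, 72.04, -1.15], 'qvel': [0.01, 0.03, 0.06, -0.0, -0.04, -0.04], 'effort': [0.0, -41.25, -23.2, 0.07, 0.05, -0.0], 'ee_pos': [193.63, -540.88, 213.12], 'ee_rot': [-179.9, -0.0, 19.7], 'force': [0.23, -0.33, -1.66], 'torque': [0.06, -0.0, -0.02], 'gripper_force': 0.0, 'gripper_width': 91.21}
scene {'fx': 409.574, 'fy': 409.574, 'cx': 257.877, 'cy': 196.265, 'camera_from_world': [[-0.712, -0.702, 0.0, 254.124], [0.303, -0.306, 0.903, -295.924], [-0.634, 0.643, 0.431, -595.805], [0.0, 0.0, 0.0, 1.0]]}
top {'fx': 376.004, 'fy': 376.004, 'cx': 252.529, 'cy': 195.487, 'camera_from_world': [[-0.014, -1.0, -0.002, -184.241], [0.998, -0.014, 0.064, -539.232], [-0.064, -0.001, 0.998, -1063.512], [0.0, 0.0, 0.0, 1.0]]}
wrist {'fx': 297.319, 'fy': 297.319, 'cx': 251.324, 'cy': 194.715, 'camera_from_world': [[0.337, -0.942, -0.0, -575.492], [0.908, 0.325, -0.266, 30.197], [0.25, 0.089, 0.964, -390.261], [0.0, 0.0, 0.0, 1.0]]}
```

View pics/scene0.png

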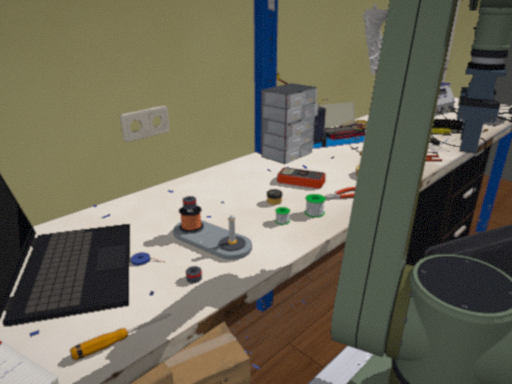

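View pics/top0.png

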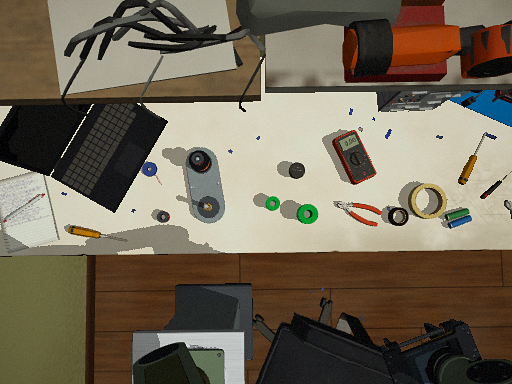

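The top view shows two green reels: the large one at (307,213), which is the target, and a small decoy at (272,203). The tape rolls at (397,215) and (427,201) are also round. The collar is at (163,215), with the jar at (297,170) as another dark round thing. The free spindle is at (208,206).

```bash
cat > h.py <<'E'
from workcell import env
import cv2,numpy as np
def ray(m,u,v):
    T=np.array(m["camera_from_world"]);a=np.array([(u-m["cx"])/m["fx"],(v-m["cy"])/m["fy"]])
    if m.get("fish"):
        r=np.hypot(*a);k=np.sin(r)/r if r>1e-9 else 1;d=np.array([a[0]*k,-a[1]*k,-np.cos(r)])
    else:d=np.array([a[0],-a[1],-1.])
    R=T[:3,:3];return -R.T@T[:3,3],R.T@(d/np.linalg.norm(d))
def plane(m,u,v,z):
    o,d=ray(m,u,v);return o+d*(z-o[2])/d[2]
def cross(rs):
    A=sum(np.eye(3)-np.outer(d,d) for o,d in rs);b=sum((np.eye(3)-np.outer(d,d))@o for o,d in rs)
    p=np.linalg.solve(A,b);return p,[round(float(np.linalg.norm(np.cross(p-o,d))),2) for o,d in rs]
def proj(m,p):
    T=np.array(m["camera_from_world"]);c=T[:3,:3]@p+T[:3,3];x,y,z=c[0],-c[1],-c[2]
    if m.get("fish"):
        r=np.hypot(x,y);k=np.arctan2(r,z)/r
    else:k=1/z
    return m["cx"]+m["fx"]*x*k,m["cy"]+m["fy"]*y*k
def shot(n,fn=None):
    m=dict(env.camera_model(n));m["fish"]=n=="wrist";f=env.grab_frame(n)
    if fn:cv2.imwrite(f"pics/{fn}.png",f[:,:,::-1])
    return f,m
def green(f):
    h=cv2.cvtColor(f,cv2.COLOR_RGB2HSV);k=cv2.inRange(h,(45,110,60),(80,255,255))
    cs,_=cv2.findContours(k,cv2.RETR_EXTERNAL,cv2.CHAIN_APPROX_NONE)
    return sorted([c for c in cs if cv2.contourArea(c)>30],key=cv2.contourArea)[::-1],k
E
python3 - <<'E'
from h import *
f,m=shot("top")
for c in green(f)[0]:
    (u,v),r=cv2.minEnclosingCircle(c);M=cv2.moments(c);print("green",(u,v),r,cv2.contourArea(c),plane(m,u,v,46).round(1))
for n,u,v,z in(("spin",208,206,95),("foot",208,207,20),("collar",163,215,22),("rear",200,160,96)):print(n,plane(m,u,v,z).round(1))
E
```

```text
green (307.0, 213.5) 10.594910621643066 307.5 [ 482.4 -342.7   46. ]
green (272.3596496582031, 203.0614013671875) 7.070654392242432 137.0 [ 512.9 -246.7   46. ]
green (458.5, 214.5) 10.511998176574707 82.5 [ 473.9 -764.5   46. ]
spin [505.2 -72.7  95. ]
foot [505.2 -63.7  20. ]
collar [484.1  64.6  22. ]
rear [628.9 -52.1  96. ]
```

```bash
python3 -m jog '{"jaw":[75,75,75,75,75,75,75,75,75,75],"slide":[[0.5,-0.15,0],[0.95,-0.25,0],[0.95,-0.25,0],[0.95,-0.25,0],[0.95,-0.25,0],[0.95,-0.25,0],[0.95,-0.25,0],[0.95,-0.25,0],[0.95,-0.25,0],[0.5,-0.15,0]],"spin":[0,0,0,0,0,0,0,0,0,0]}' 30
python3 -m jog '{"jaw":[75,75],"slide":[[0,0,0],[0,0,0]],"spin":[0,0]}'
cat > reel.py <<'E'
from h import *
import sys,json
f,m=shot("wrist",sys.argv[1]);cs,k=green(f)
print(np.round(env.state()["ee_pos"],1),np.round(env.state()["ee_rot"],1))
for c in cs[:3]:
    (u,v),r=cv2.minEnclosingCircle(c);b=cv2.boundingRect(c)
    if len(c)>20:print("green ctr",u,v,r,b,cv2.fitEllipse(c))
cv2.imwrite("pics/m.png",k)
E
python3 reel.py w1; python3 -m jog '{"jaw":[75,75,75,75,75],"slide":[[0.6,-0.1,0],[0.8,-0.2,0],[0.4,0,0],[0,0,0],[0,0,0]],"spin":[0,0,0,0,0]}';python3 reel.py w2
```

```text
time_s: 1.2
ee_pos: [415.5, -387.2, 213.9]
ee_rot: [-180.0, -0.0, 19.8]
force: [0.1, -1.0, -0.3]
gripper_width: 75.2
gripper_force: 0.0
time_s: 1.4
ee_pos: [413.1, -389.4, 213.9]
ee_rot: [180.0, 0.1, 19.7]
force: [-0.5, 0.3, -0.6]
gripper_width: 74.9
gripper_force: 0.0
[ 412.7 -389.8  213.9] [180.    0.   19.7]
time_s: 1.95
ee_pos: [460.4, -363.4, 213.8]
ee_rot: [180.0, 0.1, 19.7]
force: [0.2, 0.5, -0.0]
gripper_width: 75.2
gripper_force: 0.0
[ 460.3 -363.4  213.9] [-1.80e+02  1.00e-01  1.97e+01]
```

View pics/w2.png

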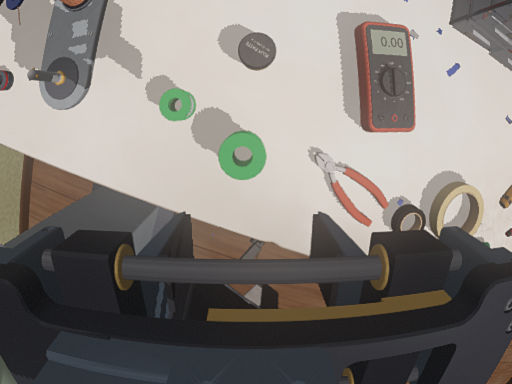

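The wrist view shows the large green reel at (242,156), the small decoy at (177,104) and the spindle at about (38,75). The colour mask needs correcting.

```bash
cat > t.py <<'E'
from h import *
f=cv2.imread("pics/w2.png")[:,:,::-1].copy();h=cv2.cvtColor(f,cv2.COLOR_RGB2HSV)
print(h[156,225],h[156,258],h[104,165],h[156,243],h[180,240])
k=cv2.inRange(h,(50,120,40),(90,255,255))
n,l,s,c=cv2.connectedComponentsWithStats(k)
print([(x.tolist(),y.round(1).tolist()) for x,y in zip(s,c) if x[4]>100])
E
python3 t.py
python3 - <<'E'
import cv2
a=cv2.imread("pics/w2.png")[70:200,130:290];cv2.imwrite("pics/crop1.png",cv2.resize(a,None,fx=4,fy=4,interpolation=3))
E
```

```text
[ 65 106 169] [ 64 102 170] [ 64 100 171] [ 18  23 163] [ 18  21 205]
[([0, 0, 512, 384, 196608], [255.5, 191.5])]
```

View pics/crop1.png

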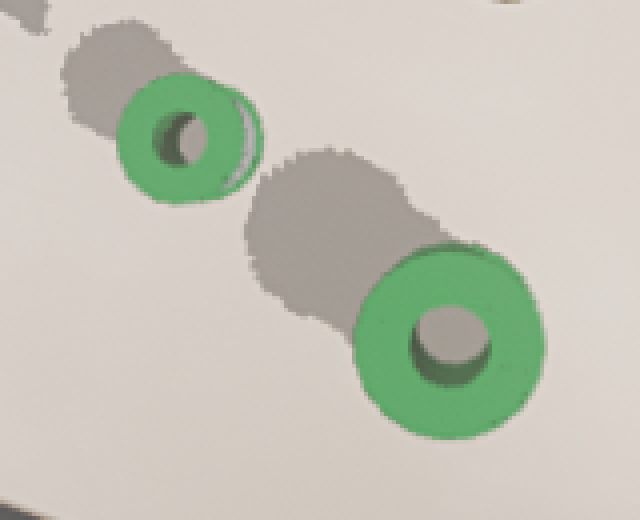

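The crop confirms it: the bright green ring at the lower right is the larger reel, with its hole centred near full-frame (243,155). The smaller one at upper left is the decoy.

```bash
cat > reel.py <<'E'
from h import *
import sys,pickle,os
f,m=shot("wrist",sys.argv[1]);s=env.state();h=cv2.cvtColor(f,cv2.COLOR_RGB2HSV)
k=cv2.inRange(h,(55,70,130),(75,255,255));cs,hi=cv2.findContours(k,cv2.RETR_CCOMP,cv2.CHAIN_APPROX_NONE)
o=max([i for i in range(len(cs)) if hi[0][i][3]<0],key=lambda i:cv2.contourArea(cs[i]))
hs=[c for i,c in enumerate(cs) if hi[0][i][3]==o];c=max(hs,key=cv2.contourArea)
eh=cv2.fitEllipse(c);eo=cv2.fitEllipse(cs[o]);print("hole",np.round(eh[0],1),np.round(eh[1],1),"outer",np.round(eo[0],1),np.round(eo[1],1))
db=pickle.load(open("r.pkl","rb")) if os.path.exists("r.pkl") else []
db.append((m,eo[0],eh[0]));pickle.dump(db,open("r.pkl","wb"))
p=plane(m,*eo[0],46);print("plane46 outer",p.round(1),"hole",plane(m,*eh[0],46).round(1))
if len(db)>1:p,e=cross([ray(a,*u) for a,u,_ in db]);print("cross outer",p.round(1),e,"hole",cross([ray(a,*u) for a,_,u in db])[0].round(1))
t=np.array(s["ee_pos"]);y=np.radians(s["ee_rot"][2]);d=p-t
print("tcp",t.round(1),np.round(s["ee_rot"],1),"slide x,y units",(np.array([[np.cos(y),np.sin(y)],[np.sin(y),-np.cos(y)]])@d[:2]/30).round(3))
E
python3 reel.py w3
```

```text
hole [242.  155.7] [21.  21.3] outer [242.  155.1] [45.8 47. ]
plane46 outer [ 483.4 -345.    46. ] hole [ 482.8 -345.3   46. ]
tcp [ 460.3 -363.4  213.9] [180.    0.   19.6] slide x,y units [ 0.931 -0.32 ]
```

```bash
python3 -m jog '{"jaw":[75,75,75,75,75,75,75],"slide":[[0.4,-0.12,0],[0.53,-0.2,0],[0,0,0.7],[0,0,0.8],[0,0,0.6],[0,0,0],[0,0,0]],"spin":[0,0,0,0,0,0,0]}';python3 reel.py w4
```

```text
time_s: 2.75
ee_pos: [485.1, -343.9, 151.3]
ee_rot: [180.0, -0.0, 19.7]
force: [0.4, 0.9, 1.1]
gripper_width: 75.2
gripper_force: 0.0
hole [250.6 195.8] [24.6 25. ] outer [250.9 194.1] [54.1 57.7]
plane46 outer [ 484.4 -344.9   46. ] hole [ 482.6 -345.2   46. ]
cross outer [ 482.7 -345.3   40. ] [0.21, 0.21] hole [ 482.9 -345.2   46.9]
tcp [ 485.4 -344.3  152. ] [ 1.799e+02 -1.000e-01  1.970e+01] slide x,y units [-0.095  0.   ]
```

```bash
python3 -m jog '{"jaw":[75,75,75,75,75,75,75,75],"slide":[[-0.09,0,0],[0,0,0.8],[0,0,0.9],[0,0,0.9],[0,0,0.9],[0,0,0.6],[0,0,0.27],[0,0,0]],"spin":[0,0,0,0,0,0,0,0]}'; python3 -m jog '{"jaw":[50,50,50,50,50,50],"slide":[[0,0,0],[0,0,0],[0,0,0],[0,0,0],[0,0,0],[0,0,0]],"spin":[0,0,0,0,0,0]}' 25
```

```text
time_s: 3.6
ee_pos: [481.6, -345.3, 19.6]
ee_rot: [-180.0, 0.0, 19.7]
force: [-0.2, 0.1, -0.9]
gripper_width: 75.1
gripper_force: 0.0
time_s: 4.2
ee_pos: [482.2, -345.2, 21.1]
ee_rot: [180.0, -0.1, 19.7]
force: [-1.2, 1.7, 5.7]
gripper_width: 55.8
gripper_force: 25.0
```

```bash
python3 -m jog '{"jaw":[50,50,50,50,50,50,50,50],"slide":[[0,0,-0.4],[0,0,-0.8],[0,0,-0.9],[0,0,-0.9],[0,0,-0.9],[0,0,-0.8],[0,0,-0.3],[0,0,0]],"spin":[0,0,0,0,0,0,0,0]}';python3 -m jog '{"jaw":[50,50,50,50,50,50,50,50,50,50],"slide":[[0,-0.5,0],[0,-0.9,0],[0.1,-0.9,0],[0.1,-0.9,0],[0.1,-0.9,0],[0.1,-0.9,0],[0.1,-0.9,0],[0.1,-0.9,0],[0.1,-0.8,0],[0.1,-0.5,0]],"spin":[0,0,0,0,0,0,0,0,0,0]}';python3 -m jog '{"jaw":[50,50,50],"slide":[[0,0,0],[0,0,0],[0,0,0]],"spin":[0,0,0]}'
python3 - <<'E'
from h import *
f,m=shot("wrist","s1");s=env.state();print(np.round(s["ee_pos"],1))
import pickle;pickle.dump([(m,s["ee_pos"])],open("s.pkl","wb"))
cv2.imwrite("pics/s1c.png",cv2.resize(f[:,:,::-1],(800,600),interpolation=2))
print(proj(m,np.array([505,-65,20])),proj(m,np.array([505,-65,98])))
E
```

```text
time_s: 5.0
ee_pos: [482.2, -345.7, 171.2]
ee_rot: [179.9, -0.1, 19.7]
force: [0.2, -0.0, -2.9]
gripper_width: 55.9
gripper_force: 25.0
time_s: 6.0
ee_pos: [419.6, -105.8, 168.1]
ee_rot: [-179.8, 0.2, 19.8]
force: [-0.2, -0.8, -1.8]
gripper_width: 55.6
gripper_force: 25.0
time_s: 6.3
ee_pos: [422.1, -108.7, 169.3]
ee_rot: [-180.0, 0.1, 19.7]
force: [-0.2, 0.2, -4.0]
gripper_width: 56.2
gripper_force: 25.0
[ 422.3 -108.9  169.4]
(np.float64(237.79484406619576), np.float64(97.642231969609)) (np.float64(233.49118632734275), np.float64(92.26907085364437))
```

View pics/s1c.png

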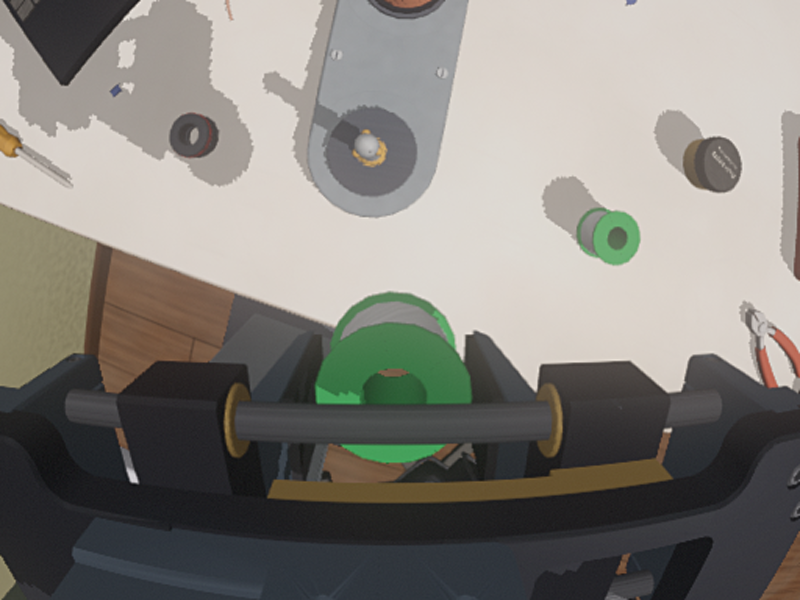

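The view shows the spindle tip at full-frame (235,93), the plate centre at (237,96) and the collar at (124,86). The held reel hangs between the fingers. I'll take a second view sideways to triangulate.

```bash
python3 -m jog '{"jaw":[50,50,50,50,50,50],"slide":[[0,-0.5,0],[0,-0.9,0],[0,-0.9,0],[0,-0.5,0],[0,0,0],[0,0,0]],"spin":[0,0,0,0,0,0]}'
python3 - <<'E'
from h import *
import pickle
f,m=shot("wrist","s2");s=env.state();print(np.round(s["ee_pos"],1))
db=pickle.load(open("s.pkl","rb"));db.append((m,s["ee_pos"]));pickle.dump(db,open("s.pkl","wb"))
out=[]
for fn,(mm,_) in zip(("s1","s2"),db):
    im=cv2.imread(f"pics/{fn}.png")
    for p in([505,-65,60],[484,65,11]):
        u,v=map(int,proj(mm,np.array(p,float)));print(fn,u-40,v-40)
        a=im[max(v-40,0):v+40,u-40:u+40];out.append(cv2.resize(a,(400,300) ,interpolation=0))
cv2.imwrite("pics/q.png",np.vstack([np.hstack(out[:2]),np.hstack(out[2:])]))
E
```

```text
time_s: 6.95
ee_pos: [394.2, -29.3, 169.9]
ee_rot: [180.0, -0.0, 19.7]
force: [0.2, -0.1, -2.6]
gripper_width: 55.7
gripper_force: 25.0
[394.4 -29.6 169.9]
s1 195 55
s1 86 43
s2 285 57
s2 157 38
```

View pics/q.png

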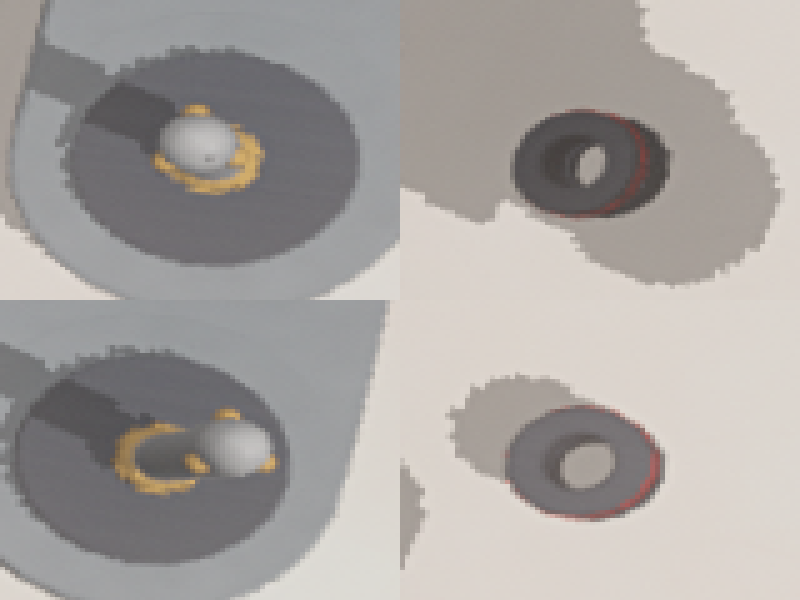

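The crops show the tip sphere at (234.6,92.6) in s1 and (332.4,96.2) in s2, and the collar's top face at (121.6,86.2) and (193.4,80.7). The plate rim and the brass ball bits are visible too.

```bash
cat > sp.py <<'E'
from h import *
import pickle
db=pickle.load(open("s.pkl","rb"));T=[];P=[];K=[]
for fn,(m,_),t0,c0,k0 in zip(("s1","s2"),db,((234.6,92.6),(332.4,96.2)),((238,96.9),(315.4,98.7)),((121.6,86.2),(193.4,80.7))):
    f=cv2.imread(f"pics/{fn}.png");h=cv2.cvtColor(f,cv2.COLOR_BGR2HSV);V=h[:,:,2].astype(int);S=h[:,:,1]
    # sphere: bright grey blob inside the plate
    k=((V>128)&(S<60)).astype(np.uint8);msk=np.zeros_like(k);cv2.circle(msk,(round(t0[0]),round(t0[1])),10,1,-1)
    n,l,st,ce=cv2.connectedComponentsWithStats(k&msk,connectivity=4);i=1+np.argmax(st[1:,4]);t=st[i][:2]+(st[i][2:4]-1)/2
    pts=[]
    for a in np.radians(np.arange(-80,150,4)):   # image angles, skipping the shadow at upper left
        r=np.arange(20,36,.25);uu=c0[0]+r*np.cos(a);vv=c0[1]+r*.97*np.sin(a)
        w=cv2.remap(V.astype(np.float32),uu.astype(np.float32)[None],vv.astype(np.float32)[None],1)[0]
        j=np.argmax(w>132);pts.append((uu[j],vv[j])) if j else None
    pl=np.array([plane(m,*p,20)[:2] for p in pts])
    x=np.linalg.lstsq(np.c_[2*pl,np.ones(len(pl))],(pl**2).sum(1),rcond=None)[0];R=np.sqrt(x[2]+x[:2]@x[:2])
    print(fn,"tip",t,st[i],"plate circle",x[:2].round(2),"R",R.round(2),"collar@22",plane(m,*k0,22).round(1))
    T.append(ray(m,*t));K.append(ray(m,*k0));P.append(ray(m,*proj(m,np.array([*x[:2],20]))))
for n,r in("sphere centre",T),("collar top",K),("plate",P):
    p,e=cross(r);print(n,p.round(1),e)
E
python3 sp.py
```

```text
s1 tip [235.   93.5] [228  85  15  18 192] plate circle [505.77 -64.16] R 30.79 collar@22 [479.7  65.   22. ]
s2 tip [332.5  95.5] [326  88  14  16 152] plate circle [505.59 -63.6 ] R 30.95 collar@22 [479.8  65.7  22. ]
sphere centre [505.5 -65.3  84.7] [0.47, 0.47]
collar top [479.7  66.2  19.5] [0.13, 0.13]
plate [505.9 -64.   17.8] [0.01, 0.01]
```

```bash
python3 -m jog '{"jaw":[50,50,50,50,50,50,50,50],"slide":[[0.4,0.3,0],[0.8,0.6,0],[0.8,0.6,0],[0.69,0.53,0],[0.4,0.3,0],[0,0,0.3],[0,0,0.3],[0,0,0]],"spin":[0,0,0,0,0,0,0,0]}';python3 -m jog '{"jaw":[50,50,50],"slide":[[0,0,0],[0,0,0],[0,0,0]],"spin":[0,0,0]}'
python3 - <<'E'
from h import *
a=[]
for i in range(3):a.append(env.state()["ee_pos"]);env.grab_frame("top")
t=np.mean(a,0);d=np.array([505.2,-64.1])-t[:2];y=np.radians(19.7)
print(t.round(1),(np.array([[np.cos(y),np.sin(y)],[np.sin(y),-np.cos(y)]])@d/30).round(3))
E
```

```text
time_s: 7.8
ee_pos: [502.8, -63.8, 149.6]
ee_rot: [-179.9, 0.3, 19.7]
force: [-1.1, -0.3, -2.7]
gripper_width: 56.0
gripper_force: 25.0
time_s: 8.1
ee_pos: [505.0, -63.7, 152.4]
ee_rot: [180.0, -0.1, 19.7]
force: [-1.0, 0.4, -2.3]
gripper_width: 55.9
gripper_force: 25.0
[505.  -63.8 152.3] [0.002 0.013]
```

```bash
python3 -m jog '{"jaw":[50,50,50,50,50,50,50,50],"slide":[[0,0.01,0.2],[0,0,0.4],[0,0,0.5],[0,0,0.5],[0,0,0.5],[0,0,0.4],[0,0,0],[0,0,0]],"spin":[0,0,0,0,0,0,0,0]}';python3 -m jog '{"jaw":[50,50,50,50,50,50,50,50],"slide":[[0,0,0.2],[0,0,0.2],[0,0,0.2],[0,0,0.15],[0,0,0.15],[0,0,0.05],[0,0,0],[0,0,0]],"spin":[0,0,0,0,0,0,0,0]}'
```

```text
time_s: 9.05
ee_pos: [505.1, -64.1, 76.6]
ee_rot: [-180.0, 0.0, 19.7]
force: [0.2, -0.0, -2.4]
gripper_width: 55.4
gripper_force: 25.0
time_s: 9.85
ee_pos: [505.2, -64.2, 48.4]
ee_rot: [180.0, -0.0, 19.7]
force: [0.6, 0.4, -1.4]
gripper_width: 56.0
gripper_force: 25.0
```

```bash
python3 -m jog '{"jaw":[50,50,50,50,50,50],"slide":[[0,0,0.05],[0,0,0.05],[0,0,0.05],[0,0,0.03],[0,0,0],[0,0,0]],"spin":[0,0,0,0,0,0]}';python3 -m jog '{"jaw":[50,50,50,50],"slide":[[0,0,0.02],[0,0,0.02],[0,0,0],[0,0,0]],"spin":[0,0,0,0]}'
```

```text
time_s: 10.45
ee_pos: [505.1, -64.1, 42.9]
ee_rot: [180.0, -0.0, 19.7]
force: [0.4, 0.2, -2.4]
gripper_width: 55.5
gripper_force: 25.0
time_s: 10.85
ee_pos: [505.1, -64.1, 41.7]
ee_rot: [180.0, 0.0, 19.7]
force: [0.9, -1.1, -1.9]
gripper_width: 55.5
gripper_force: 25.0
```

```bash
for i in 1 2 3; do python3 -m jog '{"jaw":[50,50,50],"slide":[[0,0,0.02],[0,0,0],[0,0,0]],"spin":[0,0,0]}' | grep -E "ee_pos|^force"; done
```

```text
ee_pos: [505.2, -64.2, 41.1]
force: [0.3, -0.3, -2.9]
ee_pos: [505.1, -64.2, 41.1]
force: [-2.8, -0.5, 5.7]
ee_pos: [505.1, -64.1, 41.1]
force: [-3.0, -0.2, 10.0]
```

```bash
python3 -m jog '{"jaw":[75,75,75,75,75,75],"slide":[[0,0,-0.01],[0,0,0],[0,0,0],[0,0,0],[0,0,0],[0,0,0]],"spin":[0,0,0,0,0,0]}';python3 -m jog '{"jaw":[75,75,75,75,75,75,75,75],"slide":[[0,0,-0.3],[0,0,-0.6],[0,0,-0.8],[0,0,-0.9],[0,0,-0.9],[0,0,-0.9],[0,0,-0.4],[0,0,0]],"spin":[0,0,0,0,0,0,0,0]}'
```

```text
time_s: 12.35
ee_pos: [505.1, -64.1, 40.1]
ee_rot: [180.0, 0.0, 19.7]
force: [0.0, 0.6, -0.1]
gripper_width: 75.1
gripper_force: 0.0
time_s: 13.15
ee_pos: [506.1, -64.3, 186.1]
ee_rot: [179.9, -0.2, 19.7]
force: [0.0, 0.1, -0.1]
gripper_width: 75.1
gripper_force: 0.0
```

```bash
python3 - <<'E'
from h import *
import pickle
f,m=shot("wrist","p1");s=env.state();pickle.dump([(m,s["ee_pos"])],open("p.pkl","wb"))
u,v=map(int,proj(m,np.array([505.7,-64,85.])));print(np.round(s["ee_pos"],1),u,v)
cv2.imwrite("pics/p1c.png",cv2.resize(f[v-60:v+60,u-80:u+80,::-1],(800,600),interpolation=0))
E
python3 -m jog '{"jaw":[75,75,75,75,75,75,75,75],"slide":[[-0.4,0,0],[-0.8,0,0],[-0.4,0,0],[0,0,0],[0,0,0],[0,0,0],[0,0,0],[0,0,0]],"spin":[0,0,0,0,0,0,0,0]}'
python3 - <<'E'
from h import *
import pickle
f,m=shot("wrist","p2");s=env.state();db=pickle.load(open("p.pkl","rb"))+[(m,s["ee_pos"])];pickle.dump(db,open("p.pkl","wb"))
print(np.round(s["ee_pos"],1),proj(m,np.array([505.7,-64,85.])))
E
```

```text
[505.1 -64.1 184.5] 249 194
time_s: 14.0
ee_pos: [460.3, -80.2, 184.1]
ee_rot: [180.0, -0.0, 19.7]
force: [0.8, -0.1, -0.7]
gripper_width: 74.7
gripper_force: 0.0
[460.2 -80.2 184.2] (np.float64(250.24024877996266), np.float64(143.52727635650564))
```

View pics/p1c.png

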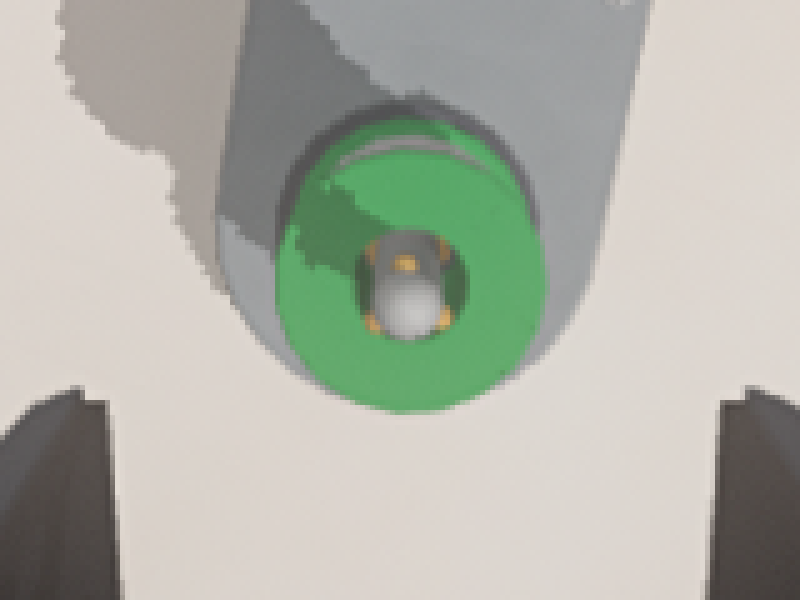

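The picture shows the reel seated on the plate and centred round the spindle. The tip sphere is near (251,194). Next is the collar.

```bash
python3 -m jog '{"jaw":[75,75,75,75,75,75,75,75,75,75],"slide":[[0.15,-0.5,0],[0.4,-0.8,0],[0.4,-0.8,0],[0.4,-0.8,0],[0.4,-0.8,0],[0.3,-0.5,0],[0.2,-0.15,0.6],[0,0,0.6],[0,0,0],[0,0,0]],"spin":[0,0,0,0,0,0,0,0,0,0]}'; python3 -m jog '{"jaw":[60,60],"slide":[[0,0,0],[0,0,0]],"spin":[0,0]}'
python3 - <<'E'
from h import *
import pickle
db=pickle.load(open("p.pkl","rb"));print("sphere@85",plane(db[0][0],251,194.4,85).round(2))
f,m=shot("wrist","c1");s=env.state();pickle.dump([(m,s["ee_pos"])],open("c.pkl","wb"))
u,v=map(int,proj(m,np.array([479.8,65.5,22.])));print(np.round(s["ee_pos"],1),np.round(s["ee_rot"],1),u,v)
a=cv2.resize(f[v-30:v+30,u-40:u+40,::-1],(400,300),interpolation=0)
p=cv2.imread("pics/p2.png")[113:173,210:290];print("p2 crop at 210,113; c1 crop",u-40,v-30)
cv2.imwrite("pics/c1c.png",np.hstack([a,cv2.resize(p,(400,300),interpolation=0)]))
E
```

```text
time_s: 15.05
ee_pos: [479.6, 65.3, 148.3]
ee_rot: [180.0, 0.0, 19.7]
force: [0.9, 0.6, 0.6]
gripper_width: 74.7
gripper_force: 0.0
time_s: 15.25
ee_pos: [480.1, 65.2, 149.2]
ee_rot: [180.0, -0.1, 19.7]
force: [0.5, 0.5, 0.5]
gripper_width: 62.1
gripper_force: 0.0
sphere@85 [506.55 -65.13  85.  ]
[480.   65.2 149. ] [ 1.80e+02 -1.00e-01  1.97e+01] 249 187
p2 crop at 210,113; c1 crop 209 157
```

View pics/c1c.png

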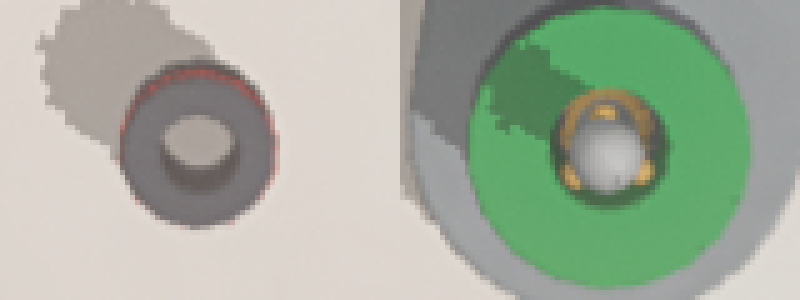

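The left crop shows the collar's top face centred at (249,187.5). The right crop shows the tip sphere at (251.4,144.2) inside the reel hole. I'll check hand-eye bias using the placed reel.

Run:
```python
from h import *
import pickle
db=pickle.load(open("p.pkl","rb"))
for fn,(m,t),sp in zip(("p1","p2"),db,((251,194.4),(251.4,144.2))):
    h=cv2.cvtColor(cv2.imread(f"pics/{fn}.png"),cv2.COLOR_BGR2HSV);k=cv2.inRange(h,(50,70,60),(80,255,255))
    cs,_=cv2.findContours(k,cv2.RETR_EXTERNAL,cv2.CHAIN_APPROX_NONE);u0=proj(m,np.array([505.,-64,66]))
    c=[c for c in cs if cv2.pointPolygonTest(cv2.convexHull(c),u0,False)>0][0][:,0,:];low=c[c[:,1]>u0[1]-3]
    pl=np.array([plane(m,*q,66)[:2] for q in low.astype(float)]);x=np.linalg.lstsq(np.c_[2*pl,np.ones(len(pl))],(pl**2).sum(1),rcond=None)[0]
    print(fn,"reel",x[:2].round(2),np.sqrt(x[2]+x[:2]@x[:2]).round(1),"sphere",plane(m,*sp,85).round(2))
print(cross([ray(db[0][0],251,194.4),ray(db[1][0],251.4,144.2)]))
m,t=pickle.load(open("c.pkl","rb"))[0];print("collar",plane(m,249,187.6,22).round(2),np.round(t,1))
```

```text
p1 reel [505.82 -64.98] 27.0 sphere [506.55 -65.13  85.  ]
p2 reel [505.46 -65.19] 26.9 sphere [505.47 -65.2   85.  ]
(array([504.96030352, -65.55094945,  78.93072478]), [0.15, 0.15])
collar [479.76  66.42  22.  ] [480.   65.2 149. ]
```

```bash
python3 -m jog '{"jaw":[60,60,60,60,60,60,60,60,60],"slide":[[0,-0.02,0.3],[0,0,0.7],[0,0,0.8],[0,0,0.9],[0,0,0.9],[0,0,0.7],[0,0,0.4],[0,0,0.15],[0,0,0]],"spin":[0,0,0,0,0,0,0,0,0]}'; python3 -m jog '{"jaw":[28,28,28,28,28,28,28,28],"slide":[[0,0,0],[0,0,0],[0,0,0],[0,0,0],[0,0,0],[0,0,0],[0,0,0],[0,0,0]],"spin":[0,0,0,0,0,0,0,0]}' 40
```

```text
time_s: 16.2
ee_pos: [478.8, 65.8, 2.2]
ee_rot: [-180.0, 0.1, 19.7]
force: [0.3, 0.6, -0.9]
gripper_width: 60.2
gripper_force: 0.0
time_s: 17.0
ee_pos: [479.6, 65.9, 3.3]
ee_rot: [180.0, -0.1, 19.7]
force: [-0.8, 0.7, 5.8]
gripper_width: 32.4
gripper_force: 40.0
```

```bash
python3 -m jog '{"jaw":[28,28,28,28,28,28],"slide":[[0,0,-0.4],[0,0,-0.8],[0,0,-0.9],[0,0,-0.9],[0,0,-0.7],[0,0,-0.35]],"spin":[0,0,0,0,0,0]}';python3 -m jog '{"jaw":[28,28,28,28,28,28,28,28,28,28],"slide":[[0,0.4,0],[-0.1,0.7,0],[-0.1,0.8,0],[-0.1,0.8,0],[-0.1,0.7,0],[-0.1,0.6,0],[-0.14,0.37,0],[0,0,0],[0,0,0],[0,0,0]],"spin":[0,0,0,0,0,0,0,0,0,0]}'
python3 - <<'E'
from h import *
a=[]
for i in range(3):a.append(env.state()["ee_pos"]);f,m=shot("scene","sc1") if i==2 else (env.grab_frame("top"),0)
t=np.mean(a,0);d=np.array([505.7,-64.0])-t[:2];y=np.radians(19.7)
print(t.round(1),(np.array([[np.cos(y),np.sin(y)],[np.sin(y),-np.cos(y)]])@d/30).round(3))
u,v=map(int,proj(m,np.array([506,-64,90.])));print(u,v)
print([ (z,np.round(proj(m,np.array([505.8,-64,z])),1)) for z in(66,80,90,100,122)])
cv2.imwrite("pics/sc1c.png",cv2.resize(f[v-30:v+30,u-40:u+40,::-1],(800,600),interpolation=0))
E
```

```text
time_s: 17.6
ee_pos: [480.0, 65.9, 125.8]
ee_rot: [180.0, -0.2, 19.7]
force: [-0.0, 0.3, 0.1]
gripper_width: 32.7
gripper_force: 40.0
time_s: 18.6
ee_pos: [505.0, -63.4, 123.9]
ee_rot: [-180.0, 0.0, 19.7]
force: [-0.7, -0.4, -0.9]
gripper_width: 32.4
gripper_force: 40.0
[505.1 -63.4 124.1] [0.012 0.026]
230 214
[(66, array([231. , 224.4])), (80, array([230.8, 218.9])), (90, array([230.7, 215. ])), (100, array([230.5, 211.1])), (122, array([230.3, 202.2]))]
```

View pics/sc1c.png

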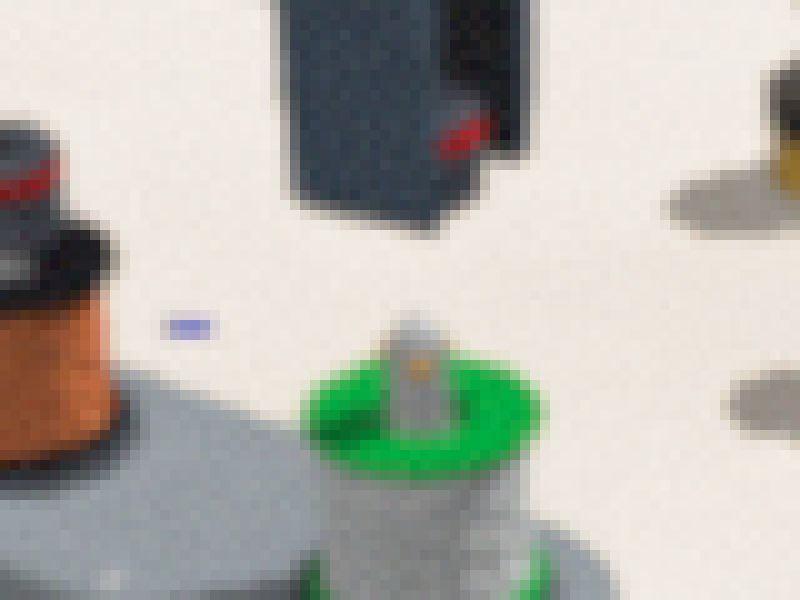

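The scene crop shows the spindle tip at (231.5,215.3), 10 px above the reel's top face centre. That puts the tip at z ≈ 91 and the balls at ≈ 81.5. So I expect ball contact at TCP z ≈ 87 and home at ≈ 77.

```bash
python3 -m jog '{"jaw":[28,28,28,28,28,28],"slide":[[0.012,0.026,0.2],[0,0,0.3],[0,0,0.3],[0,0,0.1],[0,0,0],[0,0,0]],"spin":[0,0,0,0,0,0]}'; for i in 1 2 3 4; do python3 -m jog '{"jaw":[28,28,28],"slide":[[0,0,0.03],[0,0,0.03],[0,0,0]],"spin":[0,0,0]}'| grep -E "ee_pos|^force"; done
```

```text
time_s: 19.35
ee_pos: [506.1, -64.7, 97.2]
ee_rot: [180.0, 0.0, 19.7]
force: [-0.3, -0.1, 0.1]
gripper_width: 32.2
gripper_force: 40.0
ee_pos: [506.0, -64.7, 95.5]
force: [0.0, 0.4, -1.0]
ee_pos: [505.9, -64.7, 93.5]
force: [-0.5, 0.9, -0.4]
ee_pos: [505.9, -64.6, 91.7]
force: [-0.1, -0.3, -0.0]
ee_pos: [505.9, -64.6, 89.9]
force: [0.3, -0.6, -0.5]
```

```bash
python3 -m jog '{"jaw":[28,28],"slide":[[0,-0.015,0.0],[0,0,0]],"spin":[0,0]}'| grep -E "ee_pos|^force"; for i in 1 2 3 4 5; do python3 -m jog '{"jaw":[28,28,28],"slide":[[0,0,0.025],[0,0,0],[0,0,0]],"spin":[0,0,0]}'| grep -E "ee_pos|^force|width"; done
```

```text
ee_pos: [505.8, -64.2, 90.1]
force: [0.4, 0.7, -1.5]
ee_pos: [505.8, -64.2, 89.3]
force: [-0.1, -0.4, 0.2]
gripper_width: 32.4
ee_pos: [505.8, -64.2, 88.5]
force: [-0.1, 0.6, -0.6]
gripper_width: 32.5
ee_pos: [505.8, -64.2, 87.8]
force: [-0.4, -0.8, -0.9]
gripper_width: 32.5
ee_pos: [505.8, -64.2, 87.0]
force: [-0.3, -0.6, -0.6]
gripper_width: 32.3
ee_pos: [505.8, -64.2, 86.3]
force: [-0.5, 0.4, -0.7]
gripper_width: 32.2
```

```bash
for i in 1 2 3 4 5; do python3 -m jog '{"jaw":[28,28,28],"slide":[[0,0,0.025],[0,0,0],[0,0,0]],"spin":[0,0,0]}'| grep -E "ee_pos|^force"; done
```

```text
ee_pos: [505.8, -64.2, 85.6]
force: [-0.8, 0.2, -0.3]
ee_pos: [505.5, -64.1, 84.8]
force: [-1.2, 1.4, 1.3]
ee_pos: [505.3, -63.8, 84.0]
force: [-1.9, 2.4, 4.0]
ee_pos: [505.6, -64.0, 83.3]
force: [-3.3, 3.3, 4.9]
ee_pos: [505.8, -64.1, 82.8]
force: [-3.8, 3.7, 5.0]
```

```bash
for i in 1 2; do python3 -m jog '{"jaw":[28,28,28],"slide":[[-0.01,-0.012,0.015],[0,0,0],[0,0,0]],"spin":[0,0,0]}'| grep -E "ee_pos|^force"; done;  for i in 1 2; do python3 -m jog '{"jaw":[28,28,28],"slide":[[0,0,0.02],[0,0,0],[0,0,0]],"spin":[0,0,0]}'| grep -E "ee_pos|^force"; done
```

```text
ee_pos: [505.8, -64.1, 82.6]
force: [-2.0, 2.3, 6.0]
ee_pos: [505.6, -64.0, 82.0]
force: [-2.0, 2.4, 4.9]
ee_pos: [505.3, -64.0, 80.8]
force: [-0.3, 0.9, 1.4]
ee_pos: [505.1, -63.9, 80.2]
force: [0.8, 0.9, -0.1]
```

```bash
for i in 1 2 3 4 5; do python3 -m jog '{"jaw":[28,28,28],"slide":[[0,0,0.02],[0,0,0],[0,0,0]],"spin":[0,0,0]}'| grep -E "ee_pos|^force"; done
```

```text
ee_pos: [505.2, -63.8, 79.9]
force: [-0.2, 1.3, 1.2]
ee_pos: [505.2, -63.8, 79.3]
force: [-0.9, 0.9, 1.6]
ee_pos: [505.0, -63.8, 78.3]
force: [1.8, 1.0, -2.0]
ee_pos: [504.6, -63.7, 77.2]
force: [1.9, 0.3, -9.0]
ee_pos: [504.5, -63.6, 76.9]
force: [1.6, 1.3, -9.7]
```

```bash
for i in 1 2 3; do python3 -m jog '{"jaw":[28,28,28],"slide":[[0,0,0.02],[0,0,0],[0,0,0]],"spin":[0,0,0]}'| grep -E "ee_pos|^force"; done
```

```text
ee_pos: [504.6, -63.7, 76.7]
force: [0.8, 0.9, -6.9]
ee_pos: [504.9, -63.8, 76.4]
force: [-0.7, 1.5, -4.6]
ee_pos: [505.3, -63.9, 76.0]
force: [-0.6, 0.0, -1.8]
```

```bash
python3 -m jog '{"jaw":[28,28,28],"slide":[[0,0,0.012],[0,0,0],[0,0,0]],"spin":[0,0,0]}'| grep -E "ee_pos|^force"; python3 -m jog '{"jaw":[28,28],"slide":[[0,0,0],[0,0,0]],"spin":[0,0]}'| grep -E "ee_pos|^force"
```

```text
ee_pos: [505.3, -63.9, 75.6]
force: [-0.3, 0.4, 0.5]
ee_pos: [505.3, -63.8, 75.5]
force: [0.2, -0.0, 0.8]
```

Force is back to zero, so the collar is home. I'll release, retreat and look.

```bash
python3 -m jog '{"jaw":[60,60,60,60,60,60],"slide":[[0,0,0],[0,0,0],[0,0,0],[0,0,0],[0,0,0],[0,0,0]],"spin":[0,0,0,0,0,0]}'|grep -E "force|width|time";python3 -m jog '{"jaw":[60,60,60,60,60,60,60],"slide":[[0,0,-0.2],[0,0,-0.5],[0,0,-0.7],[0,0,-0.8],[0,0,-0.6],[0,0,0],[0,0,0]],"spin":[0,0,0,0,0,0,0]}'|grep -E "ee_pos|force|width"
python3 - <<'E'
from h import *
f,m=shot("scene","sc2");u,v=map(int,proj(m,np.array([506,-64,80.])))
g,mw=shot("wrist","w9");a,b=map(int,proj(mw,np.array([506,-64,80.])))
x=cv2.resize(f[v-30:v+30,u-40:u+40,::-1],(400,300),interpolation=0);y=cv2.resize(g[b-60:b+60,a-80:a+80,::-1],(400,300),interpolation=0)
cv2.imwrite("pics/end.png",np.hstack([x,y]));print(u,v,a,b)
E
```

```text
time_s: 28.45
force: [0.4, 0.1, 0.5]
gripper_width: 60.2
gripper_force: 0.0
ee_pos: [504.8, -63.7, 159.2]
force: [0.1, 0.2, -0.6]
gripper_width: 60.1
gripper_force: 0.0
230 218 251 199
```

View pics/end.png

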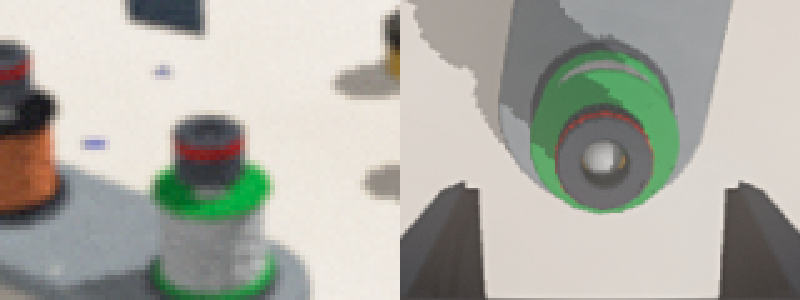

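The collar sits upright and clear of the reel with its red band up, and the tip shows centred in the bore. Handing in.

```bash
python3 -c "
from workcell import env
print(env.job_done())"
```

```text
the job is handed in; nothing more can be done
None
```

I handed the job in at about 29 s: the reel lies flat on the plate and the collar is clicked on above it, red band up and clear of the reel, both let go; the hand-in call returned no verdict.

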